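Release the steam cleaner's pressure cap

TASK

Take the pressure cap off the steam cleaner: without pressing, turn it anticlockwise until it meets its first stop, without forcing it, then press it down firmly but not hard and turn it on past the stop until it comes free. Lift it off and set it gently down in the middle of the saucer, right way up, and leave everything else where it is.

Things in the scene. Friction and masses are not known exactly. Their poses are not given: they have to be found in the camera images.
- cap: Black plastic pressure cap of the steam cleaner, about 70 g. Origin: centre of the flat foot of its stem; z up along the turning axis, x along its grip bar. Stem 31 mm across, z 0 to 16 mm; on it a disc 62 mm across, z 16.3 to 22.3 mm, with a ribbed skirt down to z 8 mm; on the disc the grip bar. Two lugs, 6 mm wide, 5 mm high, stick out of the stem's foot along +x and -x to 22 mm from the axis.
- bar (a point): Middle of the cap's straight grip bar: 50 mm long (cap's x), 12 mm wide (y), 24 mm high, from 12 mm below to 12 mm above this point, which is 34.3 mm above the cap's origin. Pinch it across its width with the fingertips on or just above the disc, turn it, push down and lift with it. All opening turns are anticlockwise from above.
- lug (a point): Outer end of one of the two lugs (22 mm along the cap's x). First stop: from its start the cap turns freely by 0.15 to 0.75 rad (differs each time, cannot be seen) until both lugs meet springy teeth under the neck's rim. They give way at about 5 Nm/rad: 0.07 to 0.15 Nm is a clear touch, more than 0.25 Nm is forcing it. The teeth reach 4 mm below the lugs' tops.
- rim (a point): Centre of the neck's hard top rim, 9.8 mm above neck. Inside the neck a sprung plunger carries the cap's foot. Pushing down meets 6 N at once, 10.5 N at 7 mm, where the disc lands on this rim; 25 N on the rim is too hard. Pushed down 5 to 7 mm at the stop and kept down, the cap turns on under the teeth. Eased up, the plunger bears it back to its starting height, no higher.
- neck (a point): Fixed point on the neck's axis where the cap's origin lies at the start, 124.7 mm above the drainer; z up. The neck is a tube 55 mm across, its rim 9.8 mm above this point. 0.70 rad beyond the first touch of the stop the lugs stand under open slots (play 0.08 rad each way, then a hard end wall): the cap lifts straight out, free after 15 mm.
- cleaner: Small steam cleaner, heavy on rubber feet, does not move. White rounded housing 200 x 150 mm (x from -75 to 125 mm, y -75 to 75 mm), top 110 mm above the drainer. Origin: on the drainer, below the filler neck's axis. A low carrying handle crosses its top at x = 95 mm, reaching 148 mm above the drainer; a spout points to -x (to x = -120 mm, 62 mm up).
- saucer: White ceramic saucer, loose, 150 mm across, 18 mm high, flat in the middle (flat part about 85 mm across, 5 mm above the drainer). Origin: centre of its underside.
- tumbler: Clear glass tumbler, upright, 68 mm across, 105 mm high, origin centre of its underside. Leave alone.
- caddy: Blue plastic cutlery caddy 110 x 130 x 120 mm with cutlery standing in it to 200 mm, origin centre of its underside. Leave alone.
- container: Grey plastic food container with a lid and sliding vent, 168 x 120 x 75 mm, origin centre of its underside. Leave alone.
- tongs: Steel tongs lying flat, 250 mm long, origin near the middle, underneath. Leave alone.
- mug: White mug, 80 mm across, 92 mm high, origin centre of its underside. Leave alone.
- bowl: White bowl, 120 mm across, 50 mm high, origin centre of its underside. Leave alone.
Not all that is in view belongs to the job. Of the things that look like the cap, the middle-sized one is meant.

How it is judged (in metres and radians):
On the way, in this order (a step that is already met when the one before it is completed fails the run):
1. the cap, not pressed down (less than 2 mm), is turned against its first stop: at least 1.5 N on a stop tooth for 0.1 s ((contact force between cap and stop_c0 above 1.5 N or contact force between cap and stop_c1 above 1.5 N) and z of cap in the frame of neck above -0.002 m), for 0.1 s.
2. the cap is pressed down 4 mm or more, still on the neck (z of cap in the frame of neck below -0.004 m and horizontal distance between cap and neck below 0.006 m), for 0.1 s.
3. the cap is lifted clear of the neck (20 mm or more) (z of cap in the frame of neck above 0.02 m), for 0.1 s.
At the end, for the whole second after the job is handed in: The cap stands right way up (within 0.2 rad) and at rest on the saucer's floor, its axis within 30 mm of the saucer's centre; the saucer is level, at rest and within 40 mm of where it was (horizontal distance between cap and saucer below 0.03 m and z of cap in the frame of saucer between 0 and 0.015 m and angle between cap's own z axis and vertical below 0.2 rad and linear speed of each of cap, saucer below 0.02 m/s and angle between saucer's own z axis and vertical below 0.1 rad and distance of saucer from where it was at the start of the episode below 0.04 m); the robot touches nothing.
It fails at once if the first stop is forced: more than 12 N on either stop tooth (contact force between cap and stop_c0 above 12 N or contact force between cap and stop_c1 above 12 N).
It fails at once if the cap is pressed too hard: more than 25 N on the neck's rim (contact force between cap and cleaner above 25 N).
It fails at once if the cap is dropped or pushed hard onto the saucer: more than 40 N (contact force between cap and saucer above 40 N).
It fails at once if a bystander is moved by more than 30 mm (distance of any of tumbler, caddy, container, tongs, mug, bowl from where it was at the start of the episode above 0.03 m).
It also fails if it takes over 69 s, if anything falls off the work surface, if the arm or the gripper's body presses on something with over 40 N, if the wrist force passes 120 N, or if a joint passes its speed limit or range.

ROBOT

A 6-joint arm with a two-finger parallel gripper is mounted at the origin on the work surface. World frame = base frame: x ahead of the robot, y to its left, z up, the work surface at z = 0. Lengths are in mm, angles in rad, forces in N, time in s.
With the tool pointing down it reaches from about 350 to 975 mm from the base axis. Payload 7.1 kg.
Tool frame: the origin (TCP) lies midway between the tips of the shut fingers; the grasp point (between the pads) lies 19 mm behind it (ctrl.grasp_offset is the distance from the TCP to the grasp point, in mm); z points along the fingers, y is the line along which they close (so a half turn about z gives the same grasp; the last joint's range is limited). The gripper opens to 88 mm and grips with 3 to 60 N. Pads are 20 mm wide; open, the fingers measure 115 mm over their backs; the gripper's body (75 mm by 178 mm) begins 61 mm behind the grasp point.
Start: joints at [1.124, 0.423, 1.63, -0, 1.089, -0.019], TCP at [259.261, 568.672, 195.775] pointing down, gripper open.
Joint ranges: [-3, 3], [-0.9, 2.11], [0.09, 2.58], [-1.31, 4.45], [0.11, 2.69], [-2.54, 2.54]. Speed limits (rad/s): [2.39, 2.39, 3.01, 3.14, 3.14, 3.14].

INTERFACE

Orientations are given as a rotation vector (axis times angle).
In Python, from workcell import ctrl gives the robot as it stands. The module is installed in compiled form; this text tells all that it offers.
- The arm moves only by the tool servo_tool, never from a script. Its argument "rows" is a list of rows, each a list of 7 numbers: the turn, a rotation vector about the tool's x, y, z as a fraction of full scale, then the shift along the tool's x, y, z as a fraction of full scale, then the finger opening in mm, from 0 to 87.8. A call has 1 to 10 rows; each row is the pose to reach, as a shift and turn from the pose commanded when the call began, along the tool's axes at that moment; what a row does not reach only later rows make up. Full scale, the value 1, is 20 cm for a shift and 1.5 rad for a turn. A row lasts 1/8 s, in which the tool goes at most 62.5 mm and 10.7 degrees, less where a joint would pass 70% of its speed; a pose out of reach is approached as far as the arm can. A call with a number of a shift or a turn outside -1 to 1 is refused whole. A call with a gripper value outside its range is refused whole. The fingers move at their own pace and stop on an object; the grip force is fixed at half the most. Time passes only in rows, so rows that repeat a pose let the fingers close. It gives the time, the measured TCP pose, the force, the opening and the grip force at its end, in the units of the state.
- ctrl.get_obs(): the state, without advancing time (a new reading comes with each control period).
- ctrl.get_image(name): name is "side" or "top" or "wrist"; returns (picture, depth): 480x640x3 uint8, red, green, blue; 480x640 float32, mm along the optical axis (not along the pixel's ray), 0 where there is no reading.
- ctrl.camera_info(name): a dict with "intrinsics" (3x3 intrinsics, pixels), "R" (3x3) and "t" (3): a world point X has camera coordinates R X + t. Camera axes: x right, y down, z forward; pixel columns grow to the right and rows downward; lengths in mm; the calibration is good to about 2 mm. The wrist camera is an equidistant fisheye: a pixel r from the principal point sees the ray r / f radians off the axis. A picture is of the moment at which its call begins: read the wrist's pose just before it. camera_info takes no time and is no camera call; for the wrist camera it gives the pose at the moment of the call.
- ctrl.close_job(): hands the job in; it is judged then, once.
The state is a dict: "t": time; "qpos": joint angles; "qvel": joint speeds; "joint_torque": joint torques, N m; "ee_pos": TCP position; "orientation": TCP orientation; "ft_force": force on the tool from outside, world axes, zero at the start; "moment": the same for the moment, N m; "width": finger opening in mm; "grasp_force": force on a finger pad.
Only numpy, scipy, OpenCV 4.12 (cv2) and the standard library are available. Lean on these libraries where they do the work, as an engineer would, in place of code of your own. Each camera call takes 0.05 s, during which the arm holds its last target. There are 200 camera calls.

## Working session

There is one attempt and no reset: what is moved stays moved. The work goes in short steps, Python scripts to look and compute and a tool call to move; the robot and the scene stay as the last step left them, time stands still between calls to the robot, and variables do not carry over. Pictures are saved under pics/ and viewed, at most 10 in all, crops included, and the job is handed in when it is done.

Besides the shell and the picture viewer there is one more tool, called after "Emit:" as name(argument=value, ...), one argument or row to a line, values as JSON. servo_tool: Moves the arm, as the interface text tells. Its arguments: {"type":"object","properties":{"rows":{"type":"array","items":{"type":"array","items":{"type":"number"}}}},"required":["rows"]}

```bash
mkdir -p pics
cat > h.py <<'E'
import numpy as np, cv2
from workcell import ctrl
from scipy.spatial.transform import Rotation as Ro
def grab(n):
    ci=ctrl.camera_info(n); im,d=ctrl.get_image(n); return im,d,ci
def cloud(d,ci):
    K=np.array(ci['intrinsics']);R=np.array(ci['R']);t=np.array(ci['t'])
    v,u=np.mgrid[0:d.shape[0],0:d.shape[1]]
    c=np.stack([(u-K[0,2])/K[0,0]*d,(v-K[1,2])/K[1,1]*d,d],-1)
    return (c-t)@R
def save(n,im): cv2.imwrite('pics/'+n+'.png',im[...,::-1])
E
python3 - <<'E'
from h import *
for n in('top','side'):
    im,d,ci=grab(n); np.savez(n,im=im,d=d,P=cloud(d,ci)); save(n,im)
    print(n,-np.array(ci['R']).T@ci['t'])
o=ctrl.get_obs();print(o['ee_pos'],o['orientation'],o['t'],o['ft_force'],o['moment'])
E
```

```text
top [ 291.44398157    5.00379551 1525.27812241]
side [  372.59922021 -1159.07849267   851.14637816]
[259.03607769 568.1950727  195.0753562 ] [-6.66799020e-01 -3.06969682e+00  2.12937954e-03] 0.1 [-0.04078618 -0.03677359 -0.89643494] [-0.01415813  0.01927484 -0.0021514 ]
```

View pics/top.png

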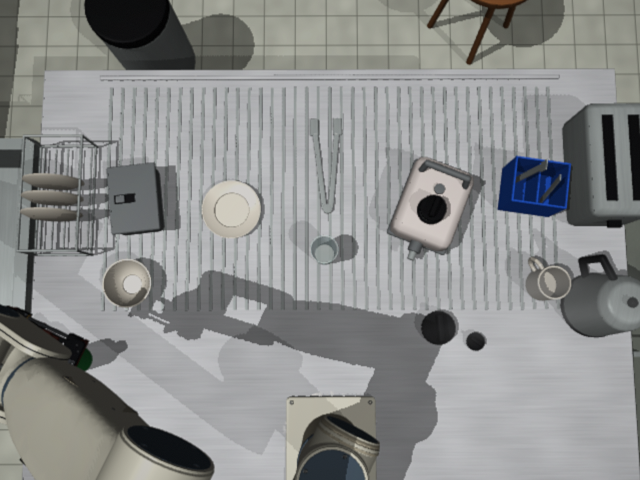

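View pics/side.png

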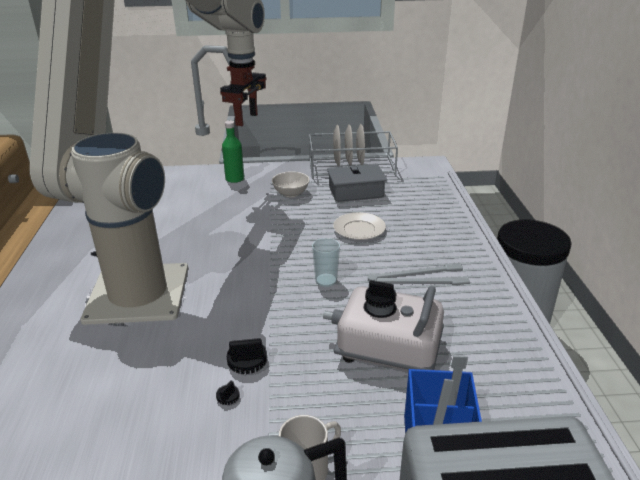

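Three things look like the cap in the top image: on the cleaner (433,208), a larger one loose at (438,327) and a small one at (475,341). The one on the cleaner is middle-sized and sits on the neck, so I take that one and check it in a crop while measuring.

Run:
```python
from h import *
T=np.load('top.npz');S=np.load('side.npz')
crop=cv2.resize(T['im'][140:270,370:500],None,fx=4,fy=4,interpolation=cv2.INTER_CUBIC)
c2=cv2.resize(S['im'][265:395,320:450],None,fx=4,fy=4,interpolation=cv2.INTER_CUBIC)
save('crop',cv2.resize(np.hstack([crop,c2]),(800,400)))
for nm,X,(u0,u1,v0,v1) in(('T',T,(380,490,150,260)),('S',S,(330,450,270,370))):
    P=X['P'][v0:v1,u0:u1].reshape(-1,3);I=X['im'][v0:v1,u0:u1].reshape(-1,3).astype(int)
    b=(I.max(1)<75)&(P[:,2]>135)&(P[:,2]<220)
    Q=P[b];print(nm,b.sum(),np.histogram(Q[:,2],bins=range(130,200,4)))
    top=Q[Q[:,2]>155]; 
    for lab,q in(('bar',top),('disc',Q[(Q[:,2]<152)])):
        if len(q)<5: continue
        mr=cv2.minAreaRect(q[:,:2].astype(np.float32));w,V=np.linalg.eigh(np.cov(q[:,:2].T))
        print(lab,len(q),q.mean(0),np.ptp(q,axis=0),mr,'ang',np.degrees(np.arctan2(V[1,1],V[0,1])))
# disc sizes of candidates
for (u,v) in((433,208),(438,327),(475,341)):
    P=T['P'][v-25:v+25,u-25:u+25].reshape(-1,3);I=T['im'][v-25:v+25,u-25:u+25].reshape(-1,3)
    m=I.max(1)<60;print(u,v,np.ptp(P[m],axis=0),np.median(P[m],axis=0))
# saucer
P=T['P'];m=np.zeros(P.shape[:2],bool);m[170:250,190:275]=1
g=m&(T['im'].min(2)>150)&(P[...,2]>10);q=P[g]
print('drainer z',np.median(P[280:300,330:400,2]),'saucer',cv2.minEnclosingCircle(q[:,:2].astype(np.float32)),len(q),'floor',P[205:215,225:240].reshape(-1,3).mean(0))
h=P[150:260,380:490].reshape(-1,3);I=T['im'][150:260,380:490].reshape(-1,3)
k=(h[:,2]>95)&(h[:,2]<125)&(I.min(1)>100);print('housing',cv2.minAreaRect(h[k][:,:2].astype(np.float32)),h[k].mean(0))
```

```text
T 585 (array([  0,  12,  33, 162, 190,  58,   9,   5,  12,  51,  40,  12,   1,
         0,   0,   0,   0]), array([130, 134, 138, 142, 146, 150, 154, 158, 162, 166, 170, 174, 178,
       182, 186, 190, 194, 198]))
bar 128 [ 550.58100315 -236.00426599  168.78696981] [45.92005504 41.53278737 22.72559339] ((552.4822387695312, -237.52871704101562), (31.525054931640625, 45.6197509765625), 35.937034606933594) ang 155.47398246508467
disc 441 [ 554.60045256 -237.72815396  145.99648998] [134.18833361 117.38579863  16.8467159 ] ((580.3104248046875, -254.270263671875), (112.65016174316406, 124.99945068359375), 73.6873779296875) ang 150.3859667509841
S 661 (array([  0,  29,  52,  89, 208,  46,  42,  34,  39,  49,  73,   0,   0,
         0,   0,   0,   0]), array([130, 134, 138, 142, 146, 150, 154, 158, 162, 166, 170, 174, 178,
       182, 186, 190, 194, 198]))
bar 228 [ 549.12159032 -242.77484498  165.65947663] [46.88817975 30.38584018 18.8685951 ] ((549.2351684570312, -240.4463653564453), (15.823393821716309, 49.740882873535156), 66.46478271484375) ang 157.2687895472789
disc 405 [ 551.69637332 -258.75598617  145.46108079] [127.5024482  106.54322887  16.94997539] ((575.6748657226562, -273.20233154296875), (66.40150451660156, 135.63150024414062), 62.7735481262207) ang 149.2031185142064
433 208 [ 289.26433497  271.00318666 1421.30362686] [ 547.34429117 -231.73603966  146.86740478]
438 327 [  81.17215859  308.33374338 1530.07384251] [ 276.49538768 -257.79636401   30.76682009]
475 341 [  78.26128964  382.3363868  1518.40601211] [ 247.49068743 -347.66669867   20.44368954]
drainer z 0.44031552974649646 saucer ((478.8869323730469, 153.1108856201172), 238.89459228515625) 1486 floor [571.43122138 248.21523904  15.84120168]
housing ((575.2714233398438, -245.21359252929688), (145.7914581298828, 196.43695068359375), 68.32485961914062) [ 565.88180481 -239.83991959  107.7183304 ]
```

View pics/crop.png

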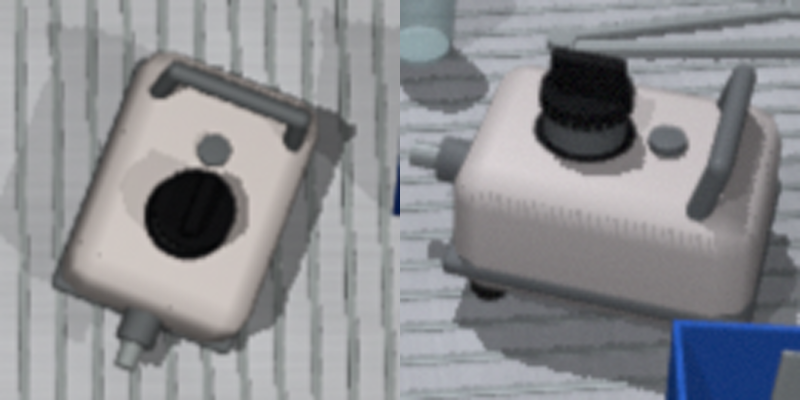

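The crop confirms it: the cap stands on the cleaner's neck, with its grip bar along the cleaner's long axis, at about (551,-237) and -23°. I'll travel there high, and refine the saucer afterwards.

Emit:
servo_tool(
  rows=[
    [0,0,0,0,0,-0.4,87],
    [0,0,0,0,0,-0.4,87],
    [0,0,0,-0.5,-0.5,-0.4,87],
    [0,0,0,-1,-1,-0.4,87],
    [0,0,0,-1,-1,-0.4,87],
    [0,0,0,-1,-1,-0.4,87],
    [0,0,0,-1,-1,-0.4,87],
    [0,0,0,-1,-1,-0.4,87],
  ],
)

```text
t: 1.1
ee_pos: [358.5, 301.8, 275.4]
orientation: [-0.672, -3.069, 0.001]
ft_force: [0.9, 0.9, -0.1]
width: 87.2
grasp_force: 0.0
```

Emit:
servo_tool(
  rows=[
    [0,0,0.5,-1,-1,0,87],
    [0,0,0.5,-1,-1,0,87],
    [0,0,1,-1,-1,0,87],
    [0,0,1,-1,-1,0,87],
    [0,0,1,-1,-1,0,87],
    [0,0,1,-1,-1,0,87],
    [0,0,1,-1,-1,0,87],
    [0,0,1,-1,-1,0,87],
    [0,0,1,-1,-1,0,87],
    [0,0,1,-1,-1,0,87],
  ],
)

```text
t: 2.35
ee_pos: [457.3, 39.4, 275.6]
orientation: [-2.576, -1.797, 0.0]
ft_force: [0.3, -0.1, -0.5]
width: 87.3
grasp_force: 0.0
```

```bash
cat >> h.py <<'E'
def delta(target,ang=None):
    o=ctrl.get_obs();R=Ro.from_rotvec(o['orientation']).as_matrix()
    print('t',o['t'],'ee',np.round(o['ee_pos'],1),'tooly',np.degrees(np.arctan2(R[1,1],R[0,1])).round(2),'zdown',R[2,2].round(4),'q',np.round(o['qpos'],2),'F',np.round(o['ft_force'],2),'M',np.round(o['moment'],3))
    print('shift frac',np.round(R.T@(np.array(target)-o['ee_pos'])/200,4))
    if ang is not None:
        tz=-Ro.from_euler('z',0).as_rotvec()[2]
        cur=np.arctan2(R[1,1],R[0,1]);dd=(np.radians(ang)-cur+np.pi)%(2*np.pi)-np.pi
        print('turn z frac',-dd/1.5)
E
python3 - <<'E'
from h import *
delta([551,-237,300],247)
T=np.load('top.npz');P=T['P'];D=T['d']
m=np.zeros(D.shape,np.uint8);hsv=cv2.cvtColor(T['im'],cv2.COLOR_RGB2HSV)
m[170:250,195:270]=((hsv[170:250,195:270,1]>15)&(hsv[170:250,195:270,2]>150))
c,_=cv2.findContours(m,0,2);c=max(c,key=cv2.contourArea);e=cv2.fitEllipse(c);print(e)
u,v=np.round(e[0]).astype(int)
print('center',np.median(P[v-3:v+4,u-3:u+4].reshape(-1,3),axis=0)); 
s=P[...,2][v-10:v+11,u-10:u+11];print(np.percentile(s,[5,50,95]))
E
```

```text
t 2.35 ee [457.3  39.4 275.6] tooly -20.2 zdown -1.0 q [0.06 0.08 1.9  0.   1.17 0.41] F [ 0.35 -0.09 -0.5 ] M [-0.073  0.072  0.037]
shift frac [-1.1352  0.9168 -0.1225]
turn z frac 1.0797841069839322
((229.7998809814453, 211.19032287597656), (52.070396423339844, 57.46929168701172), 107.93777465820312)
center [569.51246743 255.06051261   6.29152468]
[ 0.1375828   5.82534528 12.00359561]
```

Emit:
servo_tool(
  rows=[
    [0,0,0.5,-0.5,0.5,0,87],
    [0,0,0.5,-1,0.9,0,87],
    [0,0,1,-1,0.917,0,87],
    [0,0,1,-1,0.917,0,87],
    [0,0,1,-1,0.917,0,87],
    [0,0,1,-1,0.917,0,87],
    [0,0,1,-1,0.917,0,87],
    [0,0,1,-1,0.917,0,87],
    [0,0,1,-1,0.917,0,87],
    [0,0,1,-1,0.917,0,87],
  ],
)

```text
t: 3.6
ee_pos: [559.3, -212.5, 275.7]
orientation: [-3.11, 0.44, 0.0]
ft_force: [0.2, 1.0, -0.1]
width: 86.8
grasp_force: 0.0
```

Run:
```python
from h import *
delta([551,-237,275],247)
im,d,ci=grab('wrist');save('w1',im);np.savez('w1',im=im,d=d,**{k:np.array(ci[k]) for k in('intrinsics','R','t')})
T=np.load('top.npz')
s=cv2.resize(T['im'][165:255,185:280],None,fx=5,fy=5);save('sauc',s)
g=cv2.cvtColor(s,cv2.COLOR_RGB2GRAY)
print(cv2.HoughCircles(cv2.medianBlur(g,7),cv2.HOUGH_GRADIENT,1.5,50,param1=80,param2=30,minRadius=120,maxRadius=180))
```

```text
t 3.6 ee [ 559.3 -212.5  275.7] tooly -106.11 zdown -1.0 q [-0.38  0.3   1.61  0.    1.22  1.47] F [ 0.16  0.95 -0.12] M [0.027 0.142 0.018]
shift frac [-0.0059  0.1291  0.0033]
turn z frac 0.0801115254636855
[[[234.75 221.25 142.8 ]]]
```

View pics/w1.png

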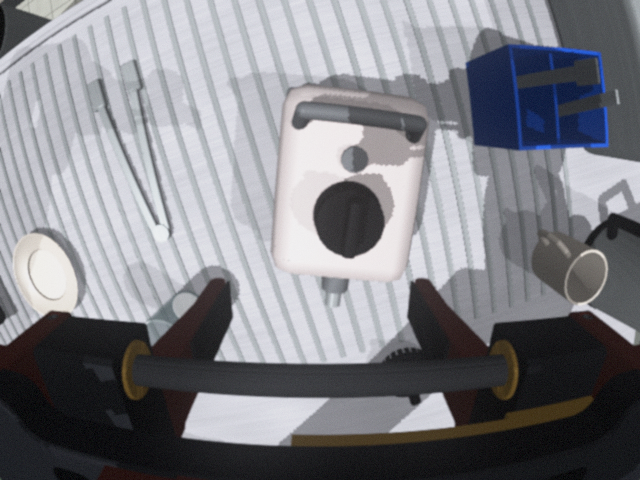

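The wrist view shows the cap's disc around (350,217), with the bar running nearly vertically in the picture. I'll refine both from the wrist image.

Run:
```python
from h import *
W=np.load('w1.npz');im=W['im'];K=W['intrinsics'];R=W['R'];t=W['t']
C=-R.T@t
def ray(uv):
    p=(np.array(uv,float).reshape(-1,2)-[K[0,2],K[1,2]])/[K[0,0],K[1,1]]
    th=np.linalg.norm(p,axis=1,keepdims=True);s=np.sinc(th/np.pi)
    return np.hstack([p*s,np.cos(th)])@R
def onz(uv,z):
    r=ray(uv);return C+r*((z-C[2])/r[:,2:])
print('C',C)
m=np.zeros(im.shape[:2],np.uint8);m[175:265,305:395]=(im[175:265,305:395].max(2)<60)
c,_=cv2.findContours(m,0,1);c=max(c,key=cv2.contourArea).reshape(-1,2)
print('disc',cv2.minEnclosingCircle(onz(c,145)[:,:2].astype(np.float32)),cv2.fitEllipse(onz(c,145)[:,:2].astype(np.float32)))
# depth-based bar top
d=W['d'];v,u=np.mgrid[175:265,305:395];uv=np.stack([u.ravel(),v.ravel()],1)
r=(ray(uv)@R.T);P=(r/r[:,2:]*d[175:265,305:395].reshape(-1,1)-t)@R
b=(m[175:265,305:395].ravel()>0)&(P[:,2]>158)&(P[:,2]<182);q=P[b]
w,V=np.linalg.eigh(np.cov(q[:,:2].T));print('bar',len(q),q.mean(0),cv2.minAreaRect(q[:,:2].astype(np.float32)),np.degrees(np.arctan2(V[1,1],V[0,1])), 'disc z',np.median(P[(m[175:265,305:395].ravel()>0)&(P[:,2]<156)][:,2]))
save('w1crop',cv2.convertScaleAbs(cv2.resize(im[170:270,300:400],None,fx=6,fy=6,interpolation=cv2.INTER_CUBIC),alpha=2.5))
ci=ctrl.camera_info('top');Kt=np.array(ci['intrinsics']);Rt=np.array(ci['R']);tt=np.array(ci['t']);Ct=-Rt.T@tt
for uv in((231.95,209.25),(231.5,208)):
    r=np.linalg.inv(Kt)@[*uv,1]@Rt;print('saucer',Ct+r*(16-Ct[2])/r[2])
print('px/mm',Kt[0,0]/1510)
```

```text
C [ 634.36517512 -233.24010843  464.69626298]
disc ((556.0030517578125, -236.35897827148438), 33.90637969970703) ((556.3628540039062, -239.84857177734375), (53.33171844482422, 65.78709411621094), 89.30001068115234)
bar 699 [ 556.62796411 -238.30379782  169.56869158] ((554.2220458984375, -237.91270446777344), (12.08887767791748, 47.225276947021484), 66.94231414794922) 156.8249897862047 disc z 146.8964364797191
saucer [572.01110039 248.34453153  16.        ]
saucer [575.21768005 249.53667575  16.        ]
px/mm 0.4019566352327148
```

View pics/w1crop.png

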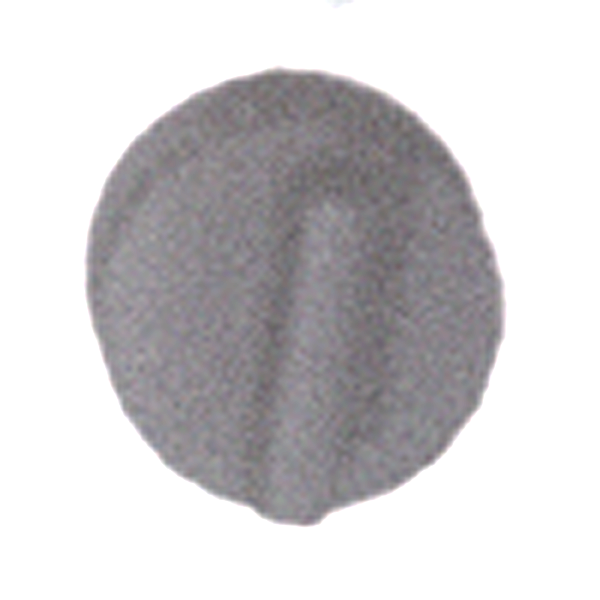

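Bar crop: bar top runs from (330,190) to (290,510), consistent with -23°. Cap axis is about (553.5,-237.5), disc top z 147. I'll centre and descend.

Emit:
servo_tool(
  rows=[
    [0,0,0.0815,0.007,0.128,0,87],
    [0,0,0.0815,0.007,0.128,0,87],
    [0,0,0.0815,0.007,0.128,0.25,87],
    [0,0,0.0815,0.007,0.128,0.45,87],
    [0,0,0.0815,0.007,0.128,0.55,87],
    [0,0,0.0815,0.007,0.128,0.6,87],
    [0,0,0.0815,0.007,0.128,0.62,87],
    [0,0,0.0815,0.007,0.128,0.62,87],
  ],
)

```text
t: 4.65
ee_pos: [553.8, -237.7, 152.4]
orientation: [3.076, -0.636, 0.002]
ft_force: [-0.5, 0.2, -0.1]
width: 87.3
grasp_force: 0.0
```

Run:
```python
from h import *
delta([553.5,-237.5,150],246.9)
im,d,ci=grab('wrist');save('w2',im)
```

```text
t 4.65 ee [ 553.8 -237.7  152.4] tooly -113.35 zdown -1.0 q [-0.43  0.44  1.71  0.    0.98  1.55] F [-0.51  0.22 -0.12] M [0.02  0.108 0.031]
shift frac [-0.0018 -0.0002  0.012 ]
turn z frac -0.00296534368582968
```

View pics/w2.png

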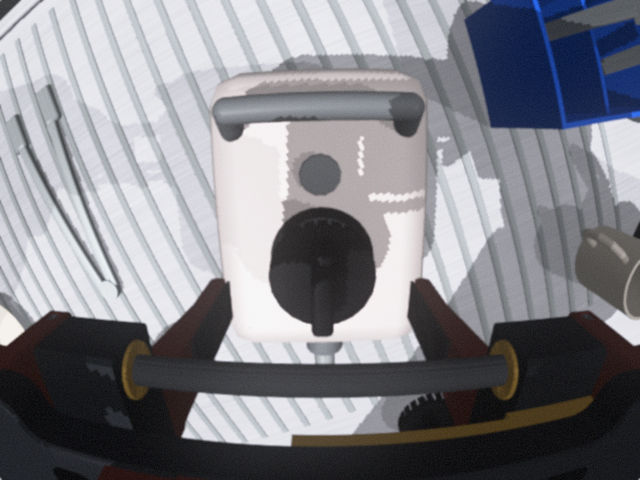

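The view shows the bar centred between the fingers (bar x≈322, fingertips 222/418) and parallel to the pads. I'll close.

Emit:
servo_tool(
  rows=[
    [0,0,0,0,0,0.01,40],
    [0,0,0,0,0,0.01,20],
    [0,0,0,0,0,0.01,8],
    [0,0,0,0,0,0.01,6],
    [0,0,0,0,0,0.01,6],
    [0,0,0,0,0,0.01,6],
    [0,0,0,0,0,0.01,6],
    [0,0,0,0,0,0.01,6],
  ],
)

```text
t: 5.7
ee_pos: [553.3, -237.7, 149.8]
orientation: [-3.076, 0.637, -0.0]
ft_force: [-0.8, 0.7, -0.0]
width: 10.3
grasp_force: 0.0
```

Run:
```python
from h import *
delta([553.5,-237.5,150])
print(ctrl.get_obs()['width'],ctrl.get_obs()['grasp_force'])
```

```text
t 5.7 ee [ 553.3 -237.7  149.8] tooly -113.41 zdown -1.0 q [-0.43  0.45  1.72  0.    0.98  1.55] F [-0.77  0.69 -0.02] M [-0.041  0.165  0.012]
shift frac [ 0.0004 -0.0011 -0.0012]
10.25507582365846 0.0
```

Emit:
servo_tool(
  rows=[
    [0,0,0,0,0,0,2],
    [0,0,0,0,0,0,2],
    [0,0,0,0,0,0,2],
  ],
)

```text
t: 6.08
ee_pos: [553.3, -237.7, 149.8]
orientation: [-3.076, 0.637, -0.0]
ft_force: [-0.8, 0.7, 0.5]
width: 2.2
grasp_force: 0.0
```

Run:
```python
from h import *
delta([553.5,-237.5,150])
print(ctrl.get_obs()['width'],ctrl.get_obs()['grasp_force'])
im,d,ci=grab('wrist');save('w3',im[160:460,160:500])
```

```text
t 6.075 ee [ 553.3 -237.7  149.8] tooly -113.4 zdown -1.0 q [-0.43  0.45  1.72  0.    0.98  1.55] F [-0.78  0.67  0.46] M [0.071 0.127 0.016]
shift frac [ 0.0005 -0.0011 -0.001 ]
2.213269314323059 0.0
```

View pics/w3.png

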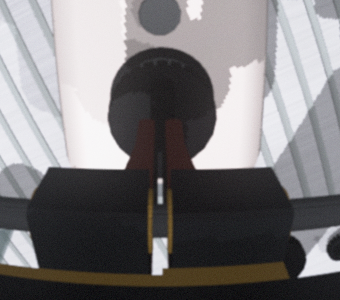

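Run:
```python
from h import *
im,d,ci=grab('side');P=cloud(d,ci)
save('s2',cv2.convertScaleAbs(cv2.resize(im[230:350,320:460],None,fx=5,fy=5,interpolation=cv2.INTER_CUBIC),alpha=1.8))
I=im.astype(int);red=(I[...,0]>I[...,1]*1.6)&(I[...,0]>40)
m=np.zeros(d.shape,bool);m[200:350,320:460]=1
q=P[red&m];q=q[(q[:,2]<260)&(q[:,2]>120)]
print('red',len(q),np.percentile(q,[1,10,50,90,99],axis=0))
lo=q[q[:,2]<np.percentile(q[:,2],15)];print(lo.mean(0))
# where the tcp projects
K=np.array(ci['intrinsics']);c=np.array(ci['R'])@ctrl.get_obs()['ee_pos']+ci['t'];p=K@c;print('tcp px',p[:2]/p[2])
```

```text
red 142 [[ 514.1824644  -320.84922865  178.0585092 ]
 [ 539.45611903 -304.6902395   182.5804278 ]
 [ 547.69244586 -247.43952826  195.86259908]
 [ 556.53368437 -244.30896656  257.7588718 ]
 [ 558.70483944 -242.18261195  259.88237582]]
[ 549.16706774 -246.34787617  181.33681921]
tcp px [382.23734795 291.13232744]
```

View pics/s2.png

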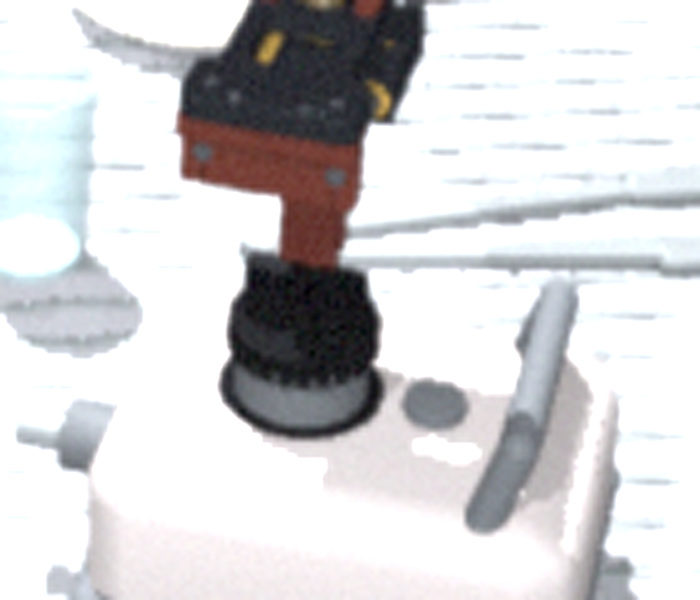

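Run:
```python
from h import *
S=np.load('side.npz');im,d,ci=grab('side');P=cloud(d,ci)
for v in range(276,304,2):
    print(v,np.round(np.median(P[v-1:v+2,379:386].reshape(-1,3),axis=0)),np.round(np.median(S['P'][v-1:v+2,379:386].reshape(-1,3),axis=0)),im[v,382])
print(ctrl.grasp_offset, ctrl.get_obs()['joint_torque'].round(2) if hasattr(ctrl.get_obs()['joint_torque'],'round') else '')
b=P[270:330,360:405].reshape(-1,3);I=im[270:330,360:405].reshape(-1,3)
q=b[(I.max(1)<60)&(b[:,2]>158)&(b[:,2]<180)];print(len(q),q.mean(0),cv2.minAreaRect(q[:,:2].astype(np.float32)))
```

```text
276 [ 549. -248.  195.] [599.  11.   8.] [56 26 21]
278 [ 549. -248.  189.] [597.   1.   8.] [54 25 20]
280 [ 550. -247.  185.] [596.  -7.   9.] [56 27 23]
282 [ 550. -245.  180.] [ 554. -236.  171.] [60 30 28]
284 [ 551. -243.  171.] [ 551. -243.  171.] [14 14 13]
286 [ 551. -245.  169.] [ 551. -245.  168.] [ 9 13 11]
288 [ 551. -245.  163.] [ 551. -245.  163.] [ 8  8 12]
290 [ 551. -245.  159.] [ 551. -245.  158.] [14 11 15]
292 [ 551. -245.  153.] [ 552. -245.  153.] [10 13 14]
294 [ 551. -245.  148.] [ 552. -246.  148.] [14  8 11]
296 [ 551. -252.  147.] [ 551. -250.  147.] [13 13 13]
298 [ 550. -258.  148.] [ 550. -257.  148.] [13 15 12]
300 [ 548. -265.  147.] [ 548. -263.  148.] [13 20 19]
302 [ 548. -269.  147.] [ 548. -268.  147.] [12 10 12]
18.700000000000003 [-0.000e+00 -5.349e+01 -2.512e+01  1.000e-02 -7.000e-02  0.000e+00]
191 [ 549.27396829 -243.20614607  166.77691008] ((548.9217529296875, -241.52560424804688), (14.994372367858887, 49.09634017944336), 64.6669692993164)
```

Run:
```python
from h import *
S=np.load('side.npz');im=S['im'].astype(int);P=S['P']
red=(im[...,0]>im[...,1]*1.6)&(im[...,0]>40);m=np.zeros(red.shape,bool);m[60:140,210:280]=1
q=P[red&m];q=q[(abs(q[:,0]-259)<120)&(abs(q[:,1]-568)<120)]
print(len(q),np.percentile(q[:,2],[0,1,3,10,50]),q[np.argsort(q[:,2])[:6]].round())
ci=ctrl.camera_info('side');K=np.array(ci['intrinsics'])
for z in(195,220):
    p=K@(np.array(ci['R'])@[259,568.2,z]+ci['t']);print(z,p[:2]/p[2])
v,u=np.nonzero(red&m);print('lowest red px',sorted(zip(v,u))[-8:])
```

```text
645 [223.86292075 230.00227252 237.02251346 260.6232009  332.16071109] [[242. 524. 224.]
 [227. 527. 226.]
 [230. 522. 228.]
 [237. 519. 229.]
 [240. 518. 229.]
 [243. 517. 230.]]
195 [247.9425896  128.58486706]
220 [247.31967402 120.8803118 ]
lowest red px [(np.int64(123), np.int64(241)), (np.int64(124), np.int64(236)), (np.int64(124), np.int64(237)), (np.int64(124), np.int64(238)), (np.int64(124), np.int64(239)), (np.int64(124), np.int64(240)), (np.int64(124), np.int64(241)), (np.int64(125), np.int64(241))]
```

The depth data shows the fingertips actually end about 25 mm above the reported TCP, both here and in the start picture. They closed just above the bar without touching it. I'll reopen, go 22 mm lower and close again.

Emit:
servo_tool(
  rows=[
    [0,0,0,0,0,0,50],
    [0,0,0,0,0,0,50],
    [0,0,0,0,0,0,50],
    [0,0,0,0,0,0,50],
    [0,0,0,0,0,0.05,50],
    [0,0,0,0,0,0.09,50],
    [0,0,0,0,0,0.11,50],
    [0,0,0,0,0,0.11,50],
  ],
)

```text
t: 7.22
ee_pos: [553.0, -237.5, 127.2]
orientation: [-3.076, 0.637, 0.002]
ft_force: [0.2, 0.8, -0.2]
width: 49.9
grasp_force: 0.0
```

Emit:
servo_tool(
  rows=[
    [0,0,0,0,0,0,30],
    [0,0,0,0,0,0,18],
    [0,0,0,0,0,0,10],
    [0,0,0,0,0,0,4],
    [0,0,0,0,0,0,4],
    [0,0,0,0,0,0,4],
    [0,0,0,0,0,0,4],
    [0,0,0,0,0,0,4],
  ],
)

```text
t: 8.22
ee_pos: [553.4, -237.7, 127.8]
orientation: [3.076, -0.637, 0.0]
ft_force: [-0.0, -0.6, -0.1]
width: 12.0
grasp_force: 30.0
```

Run:
```python
from h import *
delta([553.5,-237.5,128])
print(ctrl.get_obs()['width'],ctrl.get_obs()['grasp_force'])
```

```text
t 8.225 ee [ 553.4 -237.7  127.8] tooly -113.4 zdown -1.0 q [-0.43  0.47  1.73 -0.    0.94  1.55] F [-0.01 -0.57 -0.06] M [-0.04   0.223 -0.015]
shift frac [ 0.0003 -0.0011 -0.0009]
12.039808457830281 29.98940348625183
```

```bash
cat > r.py <<'E'
from h import *
o=ctrl.get_obs();R=Ro.from_rotvec(o['orientation']).as_matrix()
print('t',round(o['t'],2),'ee',np.round(o['ee_pos'],1),'bar',((np.degrees(np.arctan2(R[1,1],R[0,1]))+113.4)*np.pi/180).round(4),'F',np.round(o['ft_force'],2),'M',np.round(o['moment'],3),'tq',np.round(o['joint_torque'],3),'q6',round(o['qpos'][5],4),'w',round(o['width'],2),round(o['grasp_force'],1))
E
python3 r.py
```

```text
t 8.22 ee [ 553.4 -237.7  127.8] bar -0.0 F [-0.01 -0.57 -0.06] M [-0.04   0.223 -0.015] tq [ 1.6800e-01 -5.3875e+01 -2.4000e+01  8.0000e-02 -1.0000e-01  1.0000e-03] q6 1.5538 w 12.04 30.0
```

Emit:
servo_tool(
  rows=[
    [0,0,-0.02,0,0,0,4],
    [0,0,-0.04,0,0,0,4],
    [0,0,-0.06,0,0,0,4],
    [0,0,-0.08,0,0,0,4],
    [0,0,-0.08,0,0,0,4],
  ],
)

```text
t: 8.85
ee_pos: [553.4, -237.7, 127.8]
orientation: [-3.109, 0.451, -0.0]
ft_force: [-0.2, -0.5, 0.7]
width: 11.8
grasp_force: 30.0
```

```bash
python3 r.py
```

```text
t 8.85 ee [ 553.4 -237.7  127.8] bar 0.1204 F [-0.22 -0.45  0.74] M [0.071 0.039 0.003] tq [-8.6000e-02 -5.3743e+01 -2.3668e+01 -3.4000e-02  5.0000e-02 -1.7900e-01] q6 1.4333 w 11.81 30.0
```

Emit:
servo_tool(
  rows=[
    [0,0,-0.015,0,0,0,4],
    [0,0,-0.03,0,0,0,4],
    [0,0,-0.03,0,0,0,4],
  ],
)

```text
t: 9.22
ee_pos: [553.3, -237.7, 127.8]
orientation: [3.118, -0.381, 0.0]
ft_force: [0.0, -0.6, -0.2]
width: 11.7
grasp_force: 30.0
```

```bash
python3 r.py
```

```text
t 9.22 ee [ 553.3 -237.7  127.8] bar 0.1653 F [ 0.   -0.64 -0.2 ] M [ 0.014  0.085 -0.008] tq [-9.8000e-02 -5.3631e+01 -2.3574e+01 -3.7000e-02  6.6000e-02 -1.3300e-01] q6 1.3884 w 11.71 30.0
```

Emit:
servo_tool(
  rows=[
    [0,0,-0.015,0,0,0,4],
    [0,0,-0.03,0,0,0,4],
    [0,0,-0.03,0,0,0,4],
  ],
)

```text
t: 9.6
ee_pos: [553.4, -237.7, 127.8]
orientation: [3.126, -0.311, 0.0]
ft_force: [-0.2, 0.4, 0.8]
width: 11.9
grasp_force: 30.0
```

```bash
python3 r.py
```

```text
t 9.6 ee [ 553.4 -237.7  127.8] bar 0.2103 F [-0.2   0.37  0.76] M [-0.04   0.052 -0.057] tq [  0.183 -53.544 -23.405   0.074   0.133  -0.145] q6 1.3434 w 11.91 30.0
```

Emit:
servo_tool(
  rows=[
    [0,0,-0.01,0,0,0,4],
    [0,0,-0.02,0,0,0,4],
    [0,0,-0.02,0,0,0,4],
  ],
)

```text
t: 9.98
ee_pos: [553.4, -237.9, 127.8]
orientation: [3.13, -0.264, 0.0]
ft_force: [0.3, -1.7, 1.1]
width: 12.1
grasp_force: 30.0
```

```bash
python3 r.py
```

```text
t 9.97 ee [ 553.4 -237.9  127.8] bar 0.2402 F [ 0.34 -1.67  1.13] M [-0.348  0.041 -0.109] tq [  0.985 -53.521 -23.055   0.405   0.326  -0.126] q6 1.3136 w 12.06 30.0
```

Emit:
servo_tool(
  rows=[
    [0,0,-0.005,0,0,0,4],
    [0,0,-0.005,0,0,0,4],
  ],
)

```text
t: 10.22
ee_pos: [553.4, -237.9, 127.8]
orientation: [3.131, -0.252, 0.0]
ft_force: [0.5, -2.4, -0.1]
width: 11.7
grasp_force: 30.0
```

```bash
python3 r.py; python3 -c "
from h import *
ctrl.get_image('top')"; python3 r.py
```

```text
t 10.22 ee [ 553.4 -237.9  127.8] bar 0.2476 F [ 0.51 -2.44 -0.1 ] M [-0.568  0.041 -0.031] tq [  1.398 -53.48  -22.828   0.579   0.445  -0.094] q6 1.3062 w 11.65 30.0
t 10.28 ee [ 553.4 -237.9  127.8] bar 0.2475 F [ 1.05 -3.13  1.05] M [-0.601  0.026 -0.074] tq [  1.462 -53.467 -22.79    0.61    0.463  -0.067] q6 1.3063 w 11.66 30.0
```

The growing -y reaction (about 2.8 N, tangential at the far lug, with negative Mz) shows one lug bearing lightly on a tooth. I'll hold it a moment longer, ease back slightly and press down 6 mm.

Emit:
servo_tool(
  rows=[
    [0,0,-0.004,0,0,0,4],
    [0,0,-0.004,0,0,0,4],
    [0,0,-0.004,0,0,0,4],
    [0,0,-0.004,0,0,0,4],
  ],
)

```text
t: 10.78
ee_pos: [553.4, -237.8, 127.9]
orientation: [3.132, -0.243, 0.0]
ft_force: [1.1, -4.0, 0.7]
width: 11.7
grasp_force: 30.0
```

```bash
python3 r.py
```

```text
t 10.78 ee [ 553.4 -237.8  127.9] bar 0.2535 F [ 1.1  -4.01  0.71] M [-0.77   0.031 -0.023] tq [  2.09  -53.306 -22.391   0.877   0.641  -0.065] q6 1.3003 w 11.72 30.0
```

Emit:
servo_tool(
  rows=[
    [0,0,0.02,0,0,0,4],
    [0,0,0.02,0,0,0.005,4],
    [0,0,0.02,0,0,0.01,4],
    [0,0,0.02,0,0,0.015,4],
    [0,0,0.02,0,0,0.02,4],
    [0,0,0.02,0,0,0.025,4],
    [0,0,0.02,0,0,0.028,4],
    [0,0,0.02,0,0,0.028,4],
  ],
)

```text
t: 11.78
ee_pos: [553.4, -237.6, 122.9]
orientation: [-3.128, 0.29, -0.0]
ft_force: [-2.2, -1.0, 8.8]
width: 11.9
grasp_force: 30.0
```

```bash
python3 r.py; python3 -c "
from h import *
im,d,ci=grab('side');P=cloud(d,ci);b=P[270:330,355:410].reshape(-1,3);I=im[270:330,355:410].reshape(-1,3)
S=np.load('side.npz');B=S['P'][270:330,355:410].reshape(-1,3);J=S['im'][270:330,355:410].reshape(-1,3)
for p,i in((b,I),(B,J)):
    q=p[(i.max(1)<60)&(abs(p[:,2]-146)<12)&(p[:,1]<-250)&(p[:,1]>-264)];print(len(q),np.median(q[:,2]),q[:,2].mean())
"
```

```text
t 11.78 ee [ 553.4 -237.6  122.9] bar 0.2233 F [-2.19 -1.    8.78] M [-0.391  0.451 -0.025] tq [ 1.6720e+00 -4.9539e+01 -2.1605e+01  7.0900e-01 -3.2800e-01 -2.6000e-02] q6 1.3305 w 11.87 30.0
149 142.42085341723535 142.50382917034042
175 147.01726326026858 146.0185730472215
```

Emit:
servo_tool(
  rows=[
    [0,0,0,0,0,0.004,4],
    [0,0,0,0,0,0.007,4],
    [0,0,0,0,0,0.007,4],
    [0,0,0,0,0,0.007,4],
  ],
)

```text
t: 12.32
ee_pos: [553.4, -237.6, 121.7]
orientation: [3.128, -0.29, 0.0]
ft_force: [-2.1, -1.7, 8.9]
width: 11.9
grasp_force: 30.0
```

```bash
python3 r.py
```

```text
t 12.32 ee [ 553.4 -237.6  121.7] bar 0.2233 F [-2.14 -1.66  8.86] M [-0.354  0.615  0.017] tq [ 1.6750e+00 -4.9170e+01 -2.1499e+01  7.0900e-01 -4.2400e-01 -2.7000e-02] q6 1.3305 w 11.85 30.0
```

Emit:
servo_tool(
  rows=[
    [0,0,-0.02,0,0,0,4],
    [0,0,-0.04,0,0,0,4],
    [0,0,-0.04,0,0,0,4],
  ],
)

```text
t: 12.7
ee_pos: [553.7, -237.3, 121.8]
orientation: [-3.135, 0.196, -0.001]
ft_force: [-0.2, -1.2, 8.4]
width: 11.6
grasp_force: 30.0
```

```bash
python3 r.py
```

```text
t 12.7 ee [ 553.7 -237.3  121.8] bar 0.2834 F [-0.18 -1.2   8.4 ] M [-0.096  0.354  0.045] tq [  0.673 -49.161 -21.301   0.301  -0.322  -0.132] q6 1.2702 w 11.64 30.0
```

Emit:
servo_tool(
  rows=[
    [0,0,-0.05,0,0,0,4],
    [0,0,-0.1,0,0,0,4],
    [0,0,-0.15,0,0,0,4],
    [0,0,-0.2,0,0,0,4],
    [0,0,-0.2,0,0,0,4],
  ],
)

```text
t: 13.32
ee_pos: [553.9, -237.1, 121.8]
orientation: [-3.129, -0.275, -0.002]
ft_force: [0.7, 0.1, 8.3]
width: 11.6
grasp_force: 30.0
```

```bash
python3 r.py
```

```text
t 13.32 ee [ 553.9 -237.1  121.8] bar 0.584 F [0.66 0.12 8.3 ] M [0.155 0.251 0.025] tq [-2.8300e-01 -4.9139e+01 -2.1161e+01 -3.7000e-02 -2.5500e-01 -2.6400e-01] q6 0.9696 w 11.63 30.0
```

Emit:
servo_tool(
  rows=[
    [0,0,-0.05,0,0,0,4],
    [0,0,-0.1,0,0,0,4],
    [0,0,-0.15,0,0,0,4],
    [0,0,-0.19,0,0,0,4],
    [0,0,-0.19,0,0,0,4],
  ],
)

```text
t: 13.95
ee_pos: [553.9, -237.0, 121.8]
orientation: [-3.058, -0.717, -0.002]
ft_force: [0.1, 0.0, 8.7]
width: 11.4
grasp_force: 30.0
```

```bash
python3 r.py
```

```text
t 13.95 ee [ 553.9 -237.   121.8] bar 0.8688 F [0.06 0.04 8.71] M [0.136 0.23  0.036] tq [ -0.357 -49.134 -21.173  -0.075  -0.259  -0.224] q6 0.6848 w 11.45 30.0
```

Emit:
servo_tool(
  rows=[
    [0,0,-0.02,0,0,0,4],
    [0,0,-0.042,0,0,0,4],
    [0,0,-0.042,0,0,0,4],
    [0,0,-0.042,0,0,0,4],
  ],
)

```text
t: 14.45
ee_pos: [553.9, -237.0, 121.8]
orientation: [-3.034, -0.812, -0.002]
ft_force: [-1.4, 0.7, 8.3]
width: 11.8
grasp_force: 30.0
```

```bash
python3 r.py
```

```text
t 14.45 ee [ 553.9 -237.   121.8] bar 0.9311 F [-1.36  0.7   8.32] M [ 0.129  0.276 -0.007] tq [-3.2800e-01 -4.9133e+01 -2.1182e+01 -9.5000e-02 -2.6200e-01 -8.0000e-03] q6 0.6225 w 11.81 30.0
```

Emit:
servo_tool(
  rows=[
    [0,0,0,0,0,-0.01,4],
    [0,0,0,0,0,-0.02,4],
    [0,0,0,0,0,-0.03,4],
    [0,0,0,0,0,-0.035,4],
    [0,0,0,0,0,-0.04,4],
    [0,0,0,0,0,-0.045,4],
    [0,0,0,0,0,-0.045,4],
  ],
)

```text
t: 15.32
ee_pos: [553.1, -237.5, 129.5]
orientation: [-3.034, -0.812, 0.001]
ft_force: [0.6, 0.3, -0.3]
width: 11.7
grasp_force: 30.0
```

```bash
python3 r.py
```

```text
t 15.32 ee [ 553.1 -237.5  129.5] bar 0.9314 F [ 0.65  0.27 -0.33] M [-0.061  0.12   0.043] tq [ 3.0000e-02 -5.4461e+01 -2.4339e+01  5.8000e-02 -1.0000e-02  0.0000e+00] q6 0.6223 w 11.69 30.0
```

Emit:
servo_tool(
  rows=[
    [0,0,0,0,0,-0.01,4],
    [0,0,0,0,0,-0.02,4],
    [0,0,0,0,0,-0.03,4],
    [0,0,0,0,0,-0.04,4],
    [0,0,0,0,0,-0.04,4],
  ],
)

```text
t: 15.95
ee_pos: [553.5, -237.7, 138.0]
orientation: [3.034, 0.812, 0.001]
ft_force: [0.4, 0.2, -0.6]
width: 11.7
grasp_force: 30.0
```

```bash
python3 r.py
```

```text
t 15.95 ee [ 553.5 -237.7  138. ] bar 0.9315 F [ 0.38  0.18 -0.59] M [-0.032  0.145 -0.036] tq [-1.0000e-03 -5.4272e+01 -2.4802e+01  5.5000e-02 -7.0000e-03 -0.0000e+00] q6 0.6223 w 11.7 30.0
```

Emit:
servo_tool(
  rows=[
    [0,0,0,0,0,-0.02,4],
    [0,0,0,0,0,-0.04,4],
    [0,0,0,0,0,-0.07,4],
    [0,0,0,0,0,-0.1,4],
    [0,0,0,0,0,-0.25,4],
    [0,0,0,0,0,-0.4,4],
    [0,0,0,0,0,-0.45,4],
    [0,0,0,0,0,-0.45,4],
  ],
)

```text
t: 16.95
ee_pos: [553.5, -237.8, 228.2]
orientation: [3.034, 0.812, 0.001]
ft_force: [0.1, -0.8, -0.4]
width: 11.7
grasp_force: 30.0
```

```bash
python3 r.py
python3 - <<'E'
from h import *
delta([573,249,225])
im,d,ci=grab('side');P=cloud(d,ci)
I=im.astype(int);m=(I.max(2)<50)&(abs(P[...,0]-553)<45)&(abs(P[...,1]+237)<45);print(m.sum(),np.percentile(P[m][:,2],[1,10,50,90]))
# saucer refine via top, after arm moved
im,d,ci=grab('top');P=cloud(d,ci);q=P[165:255,185:280].reshape(-1,3)
save('top2',cv2.resize(im[150:270,170:330],None,fx=5,fy=5))
g=cv2.cvtColor(cv2.resize(im[165:255,185:280],None,fx=5,fy=5,interpolation=cv2.INTER_CUBIC),cv2.COLOR_RGB2GRAY)
for r in((60,120),(125,170)):
    print(cv2.HoughCircles(cv2.medianBlur(g,5),cv2.HOUGH_GRADIENT,1.5,400,param1=80,param2=20,minRadius=r[0],maxRadius=r[1]))
E
```

```text
t 16.95 ee [ 553.5 -237.8  228.2] bar 0.9314 F [ 0.14 -0.76 -0.42] M [-0.028  0.096 -0.028] tq [ 7.0000e-03 -5.2963e+01 -2.9458e+01  6.3000e-02  6.4000e-02  0.0000e+00] q6 0.6223 w 11.72 30.0
t 16.95 ee [ 553.5 -237.8  228.2] tooly -60.03 zdown -1.0 q [-0.43  0.35  1.65 -0.    1.13  0.62] F [ 0.14 -0.76 -0.42] M [-0.028  0.096 -0.028]
shift frac [ 1.3002 -2.0597  0.0148]
2147 [110.87527489 189.3739587  358.45871567 431.74100907]
[[[233.25 221.25  85.5 ]]]
[[[236.25 219.75 142.25]]]
```

View pics/top2.png

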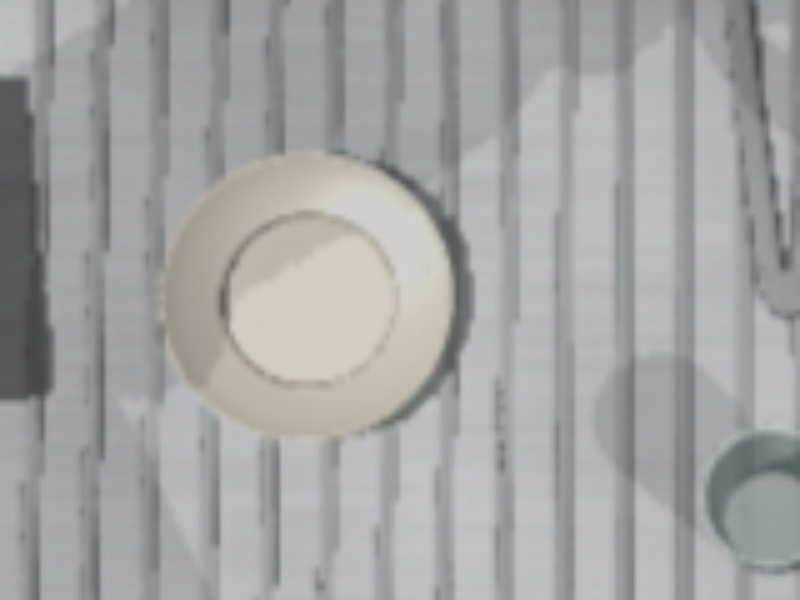

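Saucer rim spans (162..456, 150..438) in this crop, so its centre is about (572,248); it is clear of other things. Carrying the cap over.

Emit:
servo_tool(
  rows=[
    [0,0,0,0.1,-0.17,0,4],
    [0,0,0,0.25,-0.4,0,4],
    [0,0,0,0.4,-0.63,0,4],
    [0,0,0,0.55,-0.87,0,4],
    [0,0,0,0.63,-1,0,4],
    [0,0,0,0.63,-1,0,4],
  ],
)

```text
t: 17.8
ee_pos: [561.8, 0.4, 226.5]
orientation: [-3.033, -0.817, 0.003]
ft_force: [-0.2, -0.3, -0.8]
width: 11.8
grasp_force: 30.0
```

Emit:
servo_tool(
  rows=[
    [0,0,0,0.1,-0.17,0,4],
    [0,0,0,0.25,-0.4,0,4],
    [0,0,0,0.4,-0.63,0,4],
    [0,0,0,0.55,-0.87,0,4],
    [0,0,0,0.63,-1,0,4],
    [0,0,0,0.665,-1,0,4],
    [0,0,0,0.665,-1,0,4],
  ],
)

```text
t: 18.68
ee_pos: [578.3, 236.9, 227.0]
orientation: [3.034, 0.811, -0.002]
ft_force: [0.4, -0.2, -1.6]
width: 11.6
grasp_force: 30.0
```

```bash
python3 r.py
python3 - <<'E'
from h import *
delta([572,248,10])
im,d,ci=grab('side');P=cloud(d,ci);I=im.astype(int);ee=ctrl.get_obs()['ee_pos']
m=(I.max(2)<60)&(abs(P[...,0]-ee[0])<45)&(abs(P[...,1]-ee[1])<45)&(P[...,2]<290)&(P[...,2]>200)
q=P[m];print(m.sum(),np.percentile(q[:,2],[0,2,10,50,90]))
K=np.array(ci['intrinsics'])
p=K@(np.array(ci['R'])@ee+ci['t']);print('tcp px',p[:2]/p[2])
u,v=(p[:2]/p[2]).astype(int)
save('s3',cv2.convertScaleAbs(cv2.resize(im[v-60:v+60,u-70:u+70],None,fx=5,fy=5,interpolation=cv2.INTER_CUBIC),alpha=1.5))
E
```

```text
t 18.68 ee [578.3 236.9 227. ] bar 0.9308 F [ 0.35 -0.18 -1.6 ] M [-0.034  0.058 -0.038] tq [ 9.9600e-01 -5.3793e+01 -2.9361e+01  7.6000e-02 -1.1100e-01  1.0000e-02] q6 1.4187 w 11.64 30.0
t 18.675 ee [578.3 236.9 227. ] tooly -60.07 zdown -1.0 q [ 0.37  0.39  1.6  -0.    1.15  1.42] F [ 0.35 -0.18 -1.6 ] M [-0.034  0.058 -0.038]
shift frac [ 0.0017 -0.0643  1.0849]
420 [224.87299366 231.34129253 238.95232522 250.71392923 280.57605051]
tcp px [364.27576269 158.66296615]
```

Emit:
servo_tool(
  rows=[
    [0,0,0,0.002,-0.064,0.1,4],
    [0,0,0,0.002,-0.064,0.3,4],
    [0,0,0,0.002,-0.064,0.5,4],
    [0,0,0,0.002,-0.064,0.7,4],
    [0,0,0,0.002,-0.064,0.85,4],
    [0,0,0,0.002,-0.064,0.95,4],
    [0,0,0,0.002,-0.064,1,4],
    [0,0,0,0.002,-0.064,1,4],
  ],
)

```text
t: 19.73
ee_pos: [572.0, 249.1, 27.7]
orientation: [3.035, 0.811, -0.0]
ft_force: [-0.4, -0.2, -0.2]
width: 11.9
grasp_force: 30.0
```

Emit:
servo_tool(
  rows=[
    [0,0,0,0,0,0.01,4],
    [0,0,0,0,0,0.02,4],
    [0,0,0,0,0,0.03,4],
    [0,0,0,0,0,0.04,4],
    [0,0,0,0,0,0.05,4],
    [0,0,0,0,0,0.06,4],
    [0,0,0,0,0,0.065,4],
    [0,0,0,0,0,0.065,4],
  ],
)

```text
t: 20.72
ee_pos: [571.8, 249.5, 14.7]
orientation: [3.035, 0.812, -0.0]
ft_force: [0.8, 0.5, -0.4]
width: 11.9
grasp_force: 30.0
```

```bash
python3 r.py
```

```text
t 20.73 ee [571.8 249.5  14.7] bar 0.9315 F [ 0.83  0.49 -0.43] M [-0.055  0.099  0.005] tq [-0.0000e+00 -6.0187e+01 -1.9528e+01  1.6000e-02 -7.8000e-02 -0.0000e+00] q6 1.4401 w 11.86 30.0
```

Foot is about 6 mm above the floor. I'll go down in small steps until the force shows contact.

Emit:
servo_tool(
  rows=[
    [0,0,0,0,0,0.006,4],
    [0,0,0,0,0,0.012,4],
    [0,0,0,0,0,0.018,4],
    [0,0,0,0,0,0.022,4],
    [0,0,0,0,0,0.022,4],
  ],
)

```text
t: 21.35
ee_pos: [571.8, 249.5, 10.3]
orientation: [3.035, 0.812, -0.0]
ft_force: [0.2, 0.3, -0.6]
width: 11.7
grasp_force: 30.0
```

```bash
python3 r.py
```

```text
t 21.35 ee [571.8 249.5  10.3] bar 0.9315 F [ 0.23  0.26 -0.62] M [-0.013  0.16  -0.013] tq [-2.0000e-03 -6.0372e+01 -1.9335e+01  1.6000e-02 -7.7000e-02 -0.0000e+00] q6 1.4401 w 11.7 30.0
```

Emit:
servo_tool(
  rows=[
    [0,0,0,0,0,0.004,4],
    [0,0,0,0,0,0.008,4],
    [0,0,0,0,0,0.008,4],
  ],
)

```text
t: 21.72
ee_pos: [571.8, 249.5, 8.7]
orientation: [3.035, 0.812, -0.0]
ft_force: [0.3, 0.3, -0.9]
width: 12.1
grasp_force: 30.0
```

```bash
python3 r.py
```

```text
t 21.73 ee [571.8 249.5   8.7] bar 0.9314 F [ 0.29  0.29 -0.9 ] M [-0.042  0.093  0.067] tq [-2.0000e-03 -6.0455e+01 -1.9275e+01  1.6000e-02 -7.8000e-02  0.0000e+00] q6 1.4401 w 12.07 30.0
```

Emit:
servo_tool(
  rows=[
    [0,0,0,0,0,0.003,4],
    [0,0,0,0,0,0.006,4],
    [0,0,0,0,0,0.006,4],
  ],
)

```text
t: 22.1
ee_pos: [571.9, 249.5, 8.1]
orientation: [-3.035, -0.812, -0.0]
ft_force: [-0.5, -1.1, 4.7]
width: 11.6
grasp_force: 30.0
```

```bash
python3 r.py
```

```text
t 22.1 ee [571.9 249.5   8.1] bar 0.9314 F [-0.53 -1.13  4.66] M [-0.119  0.415  0.042] tq [ 1.6400e-01 -5.7483e+01 -1.8962e+01  5.5000e-02 -6.1400e-01  6.0000e-03] q6 1.4401 w 11.62 30.0
```

Contact at about 5 N, at the expected height. I'll open the fingers to 45 mm and rise straight up.

Emit:
servo_tool(
  rows=[
    [0,0,0,0,0,-0.003,14],
    [0,0,0,0,0,-0.003,25],
    [0,0,0,0,0,-0.003,45],
    [0,0,0,0,0,-0.003,45],
    [0,0,0,0,0,-0.05,45],
    [0,0,0,0,0,-0.2,45],
    [0,0,0,0,0,-0.5,45],
    [0,0,0,0,0,-0.8,45],
    [0,0,0,0,0,-0.8,45],
  ],
)

```text
t: 23.22
ee_pos: [575.3, 251.0, 173.9]
orientation: [-3.033, -0.812, -0.017]
ft_force: [0.2, -0.3, -1.5]
width: 45.1
grasp_force: 0.0
```

```bash
python3 r.py
python3 - <<'E'
from h import *
im,d,ci=grab('side')
K=np.array(ci['intrinsics']);p=K@(np.array(ci['R'])@[572,249,20]+ci['t']);u,v=(p[:2]/p[2]).astype(int)
save('s4',cv2.resize(im[v-60:v+60,u-70:u+70],None,fx=5,fy=5,interpolation=cv2.INTER_CUBIC))
E
```

```text
t 23.23 ee [575.3 251.  173.9] bar 0.9314 F [ 0.19 -0.29 -1.49] M [-0.033  0.111  0.034] tq [ 2.3000e-02 -5.6999e+01 -2.7411e+01  2.3000e-02  3.9300e-01 -1.0000e-03] q6 1.4401 w 45.07 0.0
```

View pics/s4.png

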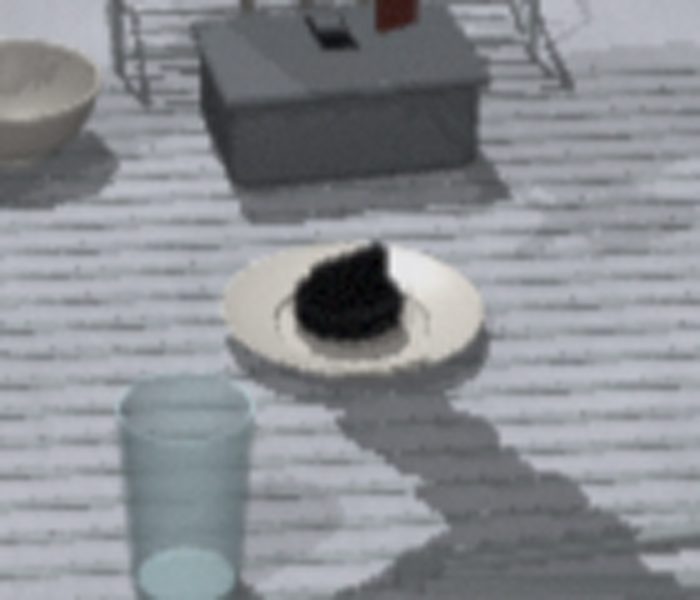

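The cap stands upright in the middle of the saucer (350,295). The gripper is clear and nothing else has moved.

```bash
python3 -c "
from workcell import ctrl
print(ctrl.close_job())"
```

```text
the job is handed in; nothing more can be done
None
```

The cap came off as asked (light touch on the stop, press and turn, lift); it stood upright in the middle of the saucer in the last picture, and I handed the job in at about 23 s without getting a verdict back.

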